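# Refit the purge knob on the juice filler's D-shaped stem and hold it down

### The arm

A 7-joint arm with a two-finger parallel gripper is mounted at the origin on the work surface. World frame = base frame: x ahead of the robot, y to its left, z up, the work surface at z = 0. Lengths are in m, angles in degrees, forces in N, time in s.
With the tool pointing down it reaches from about 0.4 to 0.875 m from the base axis. Payload 4.4 kg.
Tool frame: the origin (TCP) lies at the very end of the fingers, on their centre line; the grasp point (between the pads) lies 19 mm behind it; z points along the fingers, y is the direction in which the jaws open and shut (so a half turn about z gives the same grasp; the last joint's range is limited). The gripper opens to 85 mm and grips with 20 to 120 N. Pads are 22 mm wide; open, the fingers measure 114 mm over their backs; the gripper's body (76 mm by 85 mm) begins 54 mm behind the grasp point. The pads swing forward as they close: fully open they stand 13 mm farther back than shut.
Start: joints at [73.121, 36.005, 2.206, 86.941, -1.547, 57.084, -1.146], TCP at [0.147, -0.633, 0.231] pointing down, gripper open.
Joint ranges: [-175.42, 175.42], [-21.48, 121.26], [-71.46, 75.88], [10.55, 141.38], [-63.04, 243.04], [13.31, 113.54], [-168.57, 168.57]. Speed limits (degrees/s): [147.25, 147.25, 180, 180, 180, 180, 180].

### API

Orientations are given as [roll, pitch, yaw] about the fixed x, y, z axes, in that order (R = Rz(yaw) Ry(pitch) Rx(roll)).
In Python, from rig import r gives the robot as it stands.
- The arm moves only by the shell command python3 -m creep 'ROWS' [FORCE]. ROWS is JSON, one flat list of numbers, 5 for each row, row after row: the finger opening in m, from 0 to 0.0854, then the shift along the tool's x, y, z in m, then the turn about the tool's z in rad. In form: [gripper, dx, dy, dz, yaw, gripper, dx, dy, dz, yaw, ...]. A call has 1 to 20 rows; each row shifts and turns the commanded pose from where the row before left it, along the tool's axes as they then stand; what a row does not reach is not made up. A row lasts 1/8 s, in which the tool goes at most 62.5 mm and 10.7 degrees, less where a joint would pass 70% of its speed; a pose out of reach is approached as far as the arm can. A call is refused whole if a number of a shift passes 0.0625 or a number of a turn 0.188, either way. A call with a gripper value outside its range is refused whole. The fingers move at their own pace and stop on an object; FORCE is the grip in N (left out, the last holds). Time passes only in rows, so rows that do not move let the fingers close. It gives the time, the measured TCP pose, the force and the opening at its end, in the units of the state.
- r.get_obs(): the state, without advancing time (a new reading comes with each control period).
- r.grab_frame(name): name is "scene" or "top" or "wrist"; returns a dict with "img" (384x512x3 uint8, red, green, blue), "fx", "fy", "cx", "cy" (pixels), "world_to_cam" (4x4, takes a point from world to camera coordinates). Camera axes: x right, y up, looking along -z (the intrinsics and any distortion apply to the point x, -y, -z); pixel columns grow to the right and rows downward; lengths in m; the calibration is good to about 2 mm. A picture is of the moment at which its call begins. There is no depth.
- r.hand_in(): hands the job in, once; it reports no verdict.
The state is a dict: "t": time; "joints": joint angles; "qd": joint speeds; "effort": joint torques, N m; "ee_pos": TCP position; "orientation": TCP orientation; "contact_force": force on the tool from outside, world axes, zero at the start; "torque": the same for the moment, N m; "opening": finger opening in m.
Only numpy, scipy, OpenCV 4.12 (cv2) and the standard library are available. Lean on these libraries where they do the work, as an engineer would, in place of code of your own. Each camera call takes 0.05 s, during which the arm holds its last target.

### The job

The black pointer knob has come off the filler's control box: pick it up, turn it so that the flat in its bore matches the flat on the brass stem, and push it fully home on the stem. Then press the knob all the way down against the stem's spring to purge the line and finish while still holding it pressed down; do not let go. Leave the other things on the bench where they are.

Things in the scene. Friction and masses are not known exactly. Their poses are not given: they have to be found in the camera images.
- knob: Loose black plastic pointer knob, 50 to 100 g, standing bore down. 12-sided skirt 50 mm across, 20 mm high; on it an upright bar-shaped wing, 20 to 50 mm above the underside, ending in a pointed nose 36 mm from the axis (thin white line on top). Origin: centre of the underside, on the bore axis; z up, +x towards the nose. Bore: see knob_bore; wing: see knob_wing.
- knob_bore (a point): Mouth centre of the D-shaped blind bore in the knob's underside (same point and axes as knob). Bore 22.4 mm in diameter, 17 mm deep, with its flat on the nose side (+x), 5.2 mm from the axis.
- knob_wing (a point): Point on the knob's axis 38 mm above its underside, in the wing: the place to grip. The wing is 20 mm thick along the knob's y, with parallel sides from 25 mm behind the axis (-x) to 12 mm ahead of it (+x), then tapers to the nose.
- stem: Upright brass D stem on the control box, 34 mm proud of its lid, 20 mm in diameter with one flat 4 mm from the axis; tip edge bevelled 2 mm. Origin: centre of the tip face; z up, +x points out of the flat, the way the fitted knob's nose points. Turns only stiffly (0.35 N m). Fully home, the bore's end rests on the tip: the knob's underside is 17 mm below the tip.
- plunger (a joint): How far the stem is pressed down into the box: 0 = up (as at the start), 0.010 m = fully down. A spring lifts it: 4 N to start it moving, 14 N fully down.
- panel: The fixed grey control box on the bench, 150 (x) by 190 (y) by 60 mm high, with three low buttons (10 mm high) along its +x side and cable glands on the +x face. Origin: centre of its underside. The stem is at x = -25 mm, y = 0 in its frame; a 4 mm high collar of 34 mm diameter surrounds the stem.
- spool: Bystander: a round black plastic spool without pointer, 40 mm in diameter, 34 mm high; origin at the centre of its underside.
- tap_a: Bystander: white bag tap, about 46 mm long, 34 mm wide and 29 mm high; origin under its centre.
- tap_b: Bystander: a second such tap beyond the control box.
- tape: Bystander: roll of tape lying flat, 90 mm in diameter, 25 mm high; origin at the centre of its underside.
- screwdriver: Bystander: screwdriver lying on the bench to the left of the control box, about 200 mm long; its handle lies towards -x of its own frame.
- jug: Bystander: grey plastic mug-shaped jug, 90 mm in diameter, 110 mm high; origin at the centre of its underside.
There are look-alikes about, which are no part of the job. Leave any blue or orange look-alike of the knob alone.

How it is judged:
By the outcome, as a careful person would: the job done as asked, in the order asked, and still so for the second after the job is handed in, while the arm keeps its last pose, push and grip.
It also fails if it takes over 40 s, if anything falls off the work surface, if the arm or the gripper's body presses on something with over 40 N, if the wrist force passes 120 N, or if a joint passes its speed limit or range.

## Working session

There is one attempt and no reset: what is moved stays moved. The work goes in short steps, Python scripts to look and compute and a shell command to move; the robot and the scene stay as the last step left them, time stands still between calls to the robot, and variables do not carry over. Pictures are saved under pics/ and viewed, and the job is handed in when it is done.

```bash
mkdir -p pics; ls; python3 - <<'E'
from rig import r
import cv2
print(r.get_obs())
for n in("scene","top","wrist"):
    f=r.grab_frame(n); cv2.imwrite(f"pics/{n}0.png",f["img"][:,:,::-1]); print(n,{k:(v.tolist() if hasattr(v,'tolist') else v) for k,v in f.items() if k!="img"})
E
```

```text
pics
{'t': 0.0, 'joints': array([73.12165769, 36.05813582,  2.20343123, 86.99771841, -1.54849336,
       57.08317292, -1.14752205]), 'qd': array([-0.07893472, -0.06271073,  0.03171065,  0.05473305,  0.00050026,
        0.03954199, -0.000144  ]), 'effort': array([ 2.48727042e-05, -5.63395214e+01,  1.22663241e+00, -1.93443096e+01,
        1.10309984e-02,  1.06751028e-02,  2.70329150e-05]), 'ee_pos': array([ 0.14729685, -0.63243675,  0.23038859]), 'orientation': array([-1.79890670e+02,  6.89189632e-04,  1.31051133e+01]), 'contact_force': array([-0.25917189,  0.27575938,  0.01468557]), 'torque': array([-0.00298813, -0.02884668,  0.02087718]), 'opening': 0.08526637202960481}
scene {'fx': 352.95914319934366, 'fy': 352.95914319934366, 'cx': 254.39767279513785, 'cy': 193.82254867612403, 'world_to_cam': [[0.44674318641628713, 0.8946098358433668, -0.009683336353072058, -0.25463765314042774], [-0.5586767185094634, 0.28740865199132476, 0.7779952383890452, 0.2460380710893726], [0.6987852671501595, -0.3421542172366633, 0.6281955444294761, -1.4890305079431203], [0.0, 0.0, 0.0, 1.0]]}
top {'fx': 359.72676165767547, 'fy': 359.72676165767547, 'cx': 257.0085098772495, 'cy': 191.0279722682259, 'world_to_cam': [[-0.020962782183167293, -0.9995632425475104, -0.020829928253555917, 0.022074564609407103], [0.982220091552496, -0.024477839665246227, 0.1861304035237908, -0.5796279876536818], [-0.18655898132694598, -0.016557762929505365, 0.9823042232287421, -0.9940451119833243], [0.0, 0.0, 0.0, 1.0]]}
wrist {'fx': 280.981196376702, 'fy': 280.981196376702, 'cx': 256.17343350368634, 'cy': 192.2223865451078, 'world_to_cam': [[0.22539668855836828, -0.9742663574469955, -0.0011821733745638427, -0.6489574983586213], [0.926342827892688, 0.21468513629730815, -0.3095145512973286, 0.03879790309406536], [0.30180340952133455, 0.0686684570961941, 0.9508939714822722, -0.37974750722310635], [0.0, 0.0, 0.0, 1.0]]}
```

View pics/scene0.png

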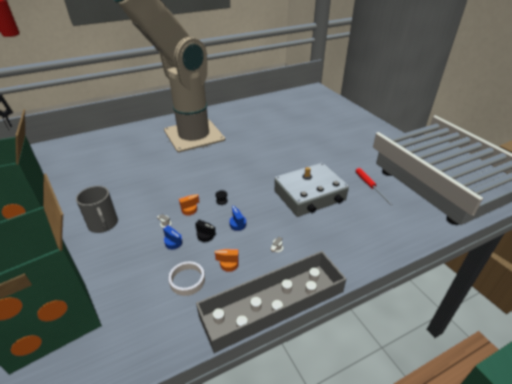

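View pics/top0.png

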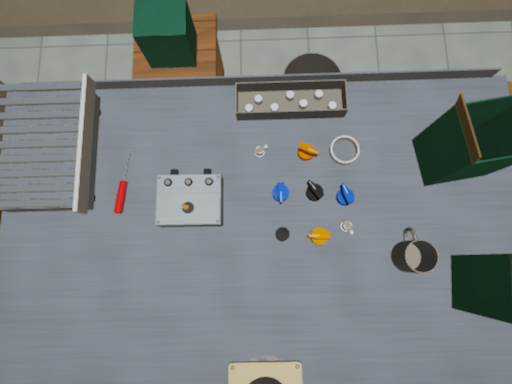

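View pics/wrist0.png

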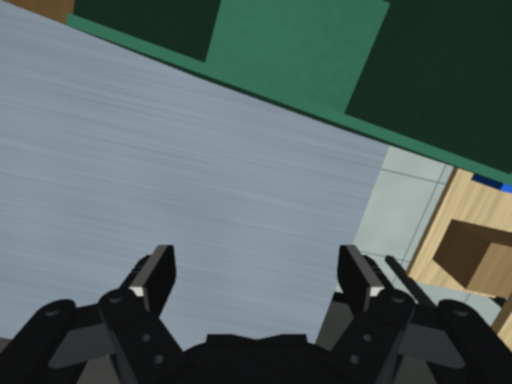

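The top view shows the knob at about (314,190), with its nose up-left near (309,182), and blue knobs to its left and right. The stem is near (187,207). Next I'll zoom in and cast rays.

```bash
cat > h.py <<'E'
from rig import r
import numpy as np, cv2
def ray(f,u,v,z):
    M=np.array(f["world_to_cam"]);R=M[:3,:3];t=M[:3,3];c=-R.T@t
    d=R.T@np.array([(u-f["cx"])/f["fx"],-(v-f["cy"])/f["fy"],-1])
    return c+d*(z-c[2])/d[2]
def proj(f,p):
    M=np.array(f["world_to_cam"]);q=M[:3,:3]@np.array(p)+M[:3,3]
    return f["cx"]+f["fx"]*q[0]/-q[2], f["cy"]+f["fy"]*-q[1]/-q[2]
def crop(f,u,v,w,s,name):
    i=f["img"][max(0,v-w):v+w,max(0,u-w):u+w,::-1]
    cv2.imwrite("pics/"+name,cv2.resize(i,None,fx=s,fy=s,interpolation=cv2.INTER_CUBIC))
E
python3 - <<'E'
from h import *
f=r.grab_frame("top")
a=f["img"][165:215,289:339,::-1];b=f["img"][180:230,160:210,::-1]
cv2.imwrite("pics/t1.png",cv2.resize(np.hstack([a,b]),None,fx=8,fy=8,interpolation=cv2.INTER_CUBIC))
print(ray(f,314,191,.03),ray(f,309,182,.05),ray(f,187,207,.094))
o=r.get_obs();print(o["ee_pos"],o["orientation"],o["t"])
E
```

```text
[ 0.58052406 -0.16034513  0.03      ] [ 0.60401372 -0.14420412  0.05      ] [0.53200343 0.20451497 0.094     ]
[ 0.14737564 -0.63270618  0.23071195] [-1.79932545e+02 -7.71612152e-04  1.31067931e+01] 0.2
```

View pics/t1.png

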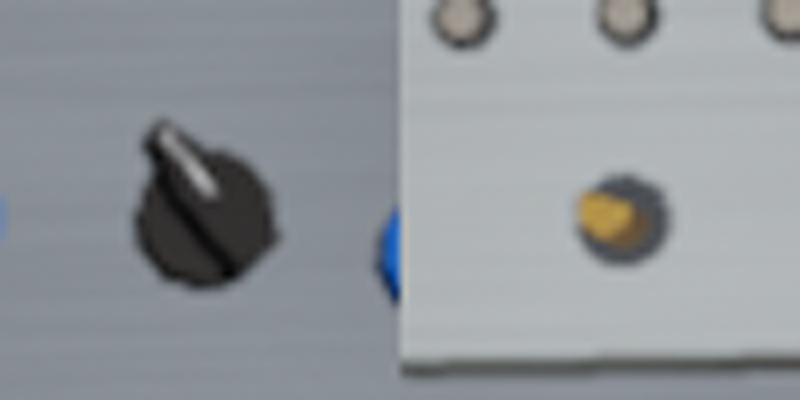

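Stem is at about (0.532, 0.205), and its flat seems to face down-right in the image. I'll check both with the wrist camera, so I'm working out where that camera sits in the tool frame.

```bash
cat >> h.py <<'E'
from scipy.spatial.transform import Rotation as Ro
def tool(o): return Ro.from_euler('xyz',o["orientation"],degrees=True).as_matrix(),np.array(o["ee_pos"])
def to(o,p,yaw):
    R,t=tool(o);d=R.T@(np.array(p)-t);cy=o["orientation"][2]
    w=(yaw-cy+180)%360-180
    print("shift in tool axes",d.round(4),"turn tool rad (short)",round(-np.radians(w),4),"cur yaw",cy.round(2))
E
python3 - <<'E'
from h import *
o=r.get_obs();f=r.grab_frame("wrist");M=f["world_to_cam"];c=-M[:3,:3].T@M[:3,3];R,t=tool(o)
print("cam in tool",R.T@(c-t),"look",R.T@(-M[2,:3]))
to(o,[.50,-.18,.23],34)
E
```

```text
cam in tool [ 0.07966984 -0.00018387 -0.1418842 ] look [-3.09512245e-01  7.98737969e-05  9.50895454e-01]
shift in tool axes [ 0.4461 -0.3609  0.0011] turn tool rad (short) -0.3647 cur yaw 13.11
```

```bash
python3 -m creep '[0.06,0.013,-0.057,0,0, 0.06,0.013,-0.057,0,0, 0.06,0.013,-0.057,0,0, 0.06,0.013,-0.057,0,0, 0.06,0.053,-0.015,0,0, 0.06,0.053,-0.015,0,0, 0.06,0.053,-0.015,0,0, 0.06,0.053,-0.015,0,0, 0.06,0.053,-0.015,0,0, 0.06,0.053,-0.015,0,0, 0.06,0.053,-0.015,0,0, 0.06,0.053,-0.015,0,0, 0.06,0.053,-0.015,0,0, 0.06,0,0,0.02,-0.18, 0.06,0,0,0.02,-0.18, 0.06,0,0,0,0, 0.06,0,0,0,0]'
python3 - <<'E'
from h import *
o=r.get_obs();to(o,[.58,-.16,.19],34)
f=r.grab_frame("wrist");cv2.imwrite("pics/w1.png",f["img"][:,:,::-1])
E
```

```text
t: 2.38
ee_pos: [0.5807, -0.1599, 0.192]
orientation: [180.0, -0.0, 33.5]
contact_force: [-0.0, -0.1, -0.5]
opening: 0.0599
shift in tool axes [-0.0006 -0.0003  0.002 ] turn tool rad (short) -0.0081 cur yaw 33.54
```

View pics/w1.png

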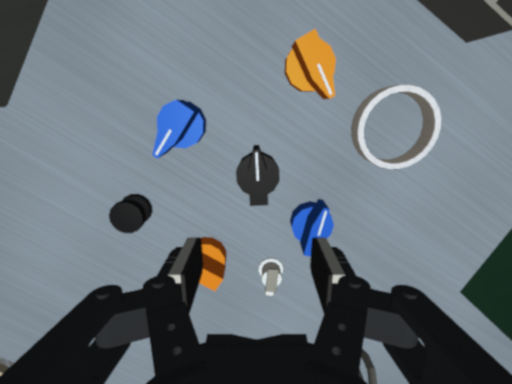

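The wrist view shows the knob's skirt at about (258,172), its nose up at (256,148), and its white line from (256,152) to (257,180). Next I'll measure the line and skirt.

```bash
cat >> h.py <<'E'
def line(f,u,v,w,lo=150):
    g=f["img"].astype(int);m=np.zeros(g.shape[:2],np.uint8)
    m[v-w:v+w,u-w:u+w]=1
    return m,g
E
python3 - <<'E'
from h import *
f=r.grab_frame("wrist");g=f["img"].astype(int)
crop(f,258,178,40,10,"w1c.png")
blk=((g.max(2)<75)).astype(np.uint8);blk[:130]=0;blk[220:]=0;blk[:,:220]=0;blk[:,300:]=0
cs,_=cv2.findContours(blk,0,1);c=max(cs,key=cv2.contourArea);print(cv2.boundingRect(c),cv2.contourArea(c))
fill=cv2.drawContours(np.zeros_like(blk),[c],-1,1,-1)
wh=((g.min(2)>100)&(cv2.erode(fill,np.ones((3,3)))>0));vs,us=np.nonzero(wh);print(len(us),us.min(),us.max(),vs.min(),vs.max())
P=np.array([ray(f,u,v,.05)[:2] for u,v in zip(us,vs)])
vx,vy,x0,y0=cv2.fitLine(P.astype(np.float32),2,0,.001,.001).ravel()
print("line yaw",np.degrees(np.arctan2(vy,vx)),"pt",x0,y0)
d=np.array([vx,vy]);s=(P-P.mean(0))@d;print("ends",P.mean(0)+d*s.min(),P.mean(0)+d*s.max())
for u,v in((257,147),(259,205)):print(ray(f,u,v,.05))
# skirt widest extents by row
for v in range(140,210,4):
    q=np.nonzero(fill[v])[0]; 
    if len(q):print(v,q.min(),q.max())
E
```

```text
(237, 146, 42, 59) 1578.0
123 254 259 152 181
line yaw 36.135708 pt 0.5941936 -0.15174887
ends [ 0.58135382 -0.16112402] [ 0.60611004 -0.14304783]
[ 0.61093757 -0.14121826  0.05      ]
[ 0.55998814 -0.17758449  0.05      ]
148 253 258
152 252 261
156 246 269
160 241 273
164 239 275
168 237 277
172 237 277
176 237 277
180 237 277
184 239 275
188 241 273
192 246 269
196 250 266
200 250 266
204 251 265
```

View pics/w1c.png

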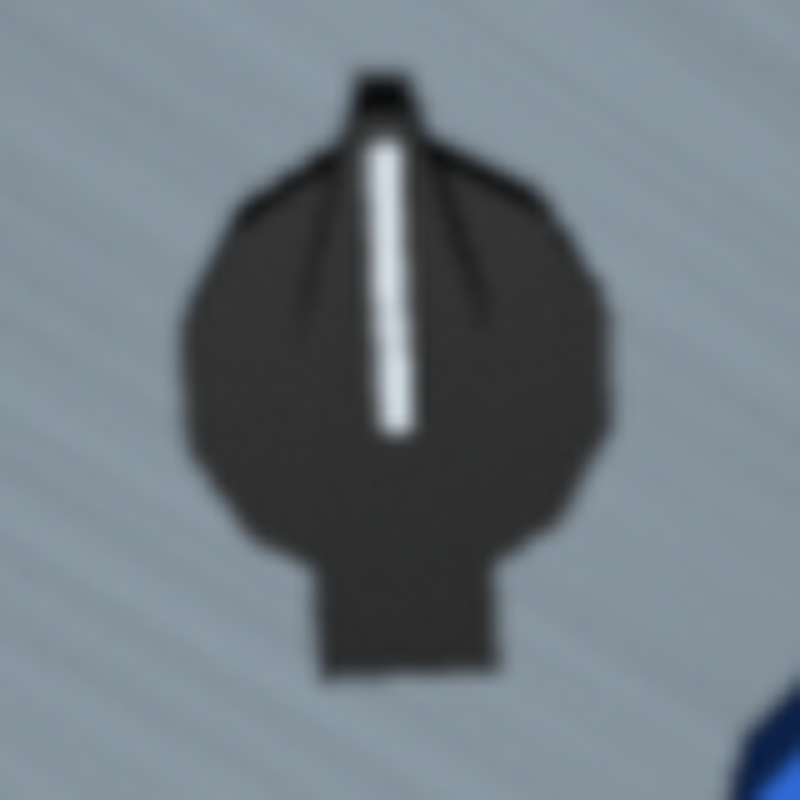

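```bash
python3 - <<'E'
from h import *
f=r.grab_frame("wrist");print(ray(f,257,174.5,.02),ray(f,257.5,174.5,.01))
o=r.get_obs();to(o,[.580,-.162,.024],36.1)
E
```

```text
[ 0.5808016  -0.16138183  0.02      ] [ 0.57902231 -0.16333258  0.01      ]
shift in tool axes [-0.0022  0.0011  0.1684] turn tool rad (short) -0.043 cur yaw 33.64
```

```bash
python3 -m creep '[0.06,-0.002,0.001,0.02,-0.043, 0.06,0,0,0.04,0, 0.06,0,0,0.04,0, 0.06,0,0,0.035,0, 0.06,0,0,0.02,0, 0.06,0,0,0.013,0, 0.06,0,0,0,0, 0.0,0,0,0,0, 0.0,0,0,0,0, 0.0,0,0,0,0, 0.0,0,0,0,0, 0.0,0,0,0,0]' 50
python3 - <<'E'
from h import *
o=r.get_obs();print(o["ee_pos"],o["orientation"],o["contact_force"],o["torque"],o["t"])
f=r.grab_frame("wrist");cv2.imwrite("pics/w2.png",f["img"][:,:,::-1])
E
```

```text
t: 4.03
ee_pos: [0.5801, -0.1617, 0.0244]
orientation: [179.9, -0.1, 36.2]
contact_force: [0.2, -0.3, 6.3]
opening: 0.0193
[ 0.58005015 -0.16173062  0.02441897] [ 1.79915138e+02 -6.75406931e-02  3.61901379e+01] [ 0.16106487 -0.29360331  6.31072645] [0.04633688 0.16992126 0.00784287] 4.025
```

View pics/w2.png

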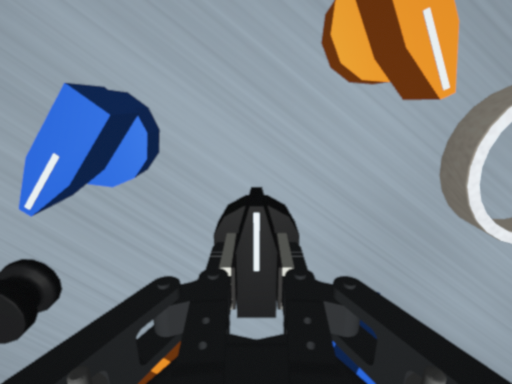

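```bash
python3 -m creep '[0,0,0,-0.03,0, 0,0,0,-0.05,0, 0,0,0,-0.05,0, 0,0,0,-0.045,0, 0,0.013,-0.04,0,0, 0,0.013,-0.04,0,0, 0,0.013,-0.04,0,0, 0,0.013,-0.04,0,0, 0,0.013,-0.04,0,0, 0,0.013,-0.04,0,0, 0,0.013,-0.04,0,0, 0,0.015,-0.042,0,0, 0,0,0,0,0, 0,0,0,0,0]'
python3 - <<'E'
from h import *
o=r.get_obs();print(o["ee_pos"],o["orientation"],o["contact_force"],o["torque"],o["t"])
f=r.grab_frame("wrist");cv2.imwrite("pics/w3.png",f["img"][:,:,::-1]);print(proj(f,[.532,.2045,.094]))
E
```

```text
t: 5.82
ee_pos: [0.4745, 0.1603, 0.1983]
orientation: [180.0, 0.0, 36.2]
contact_force: [-0.2, -0.7, -1.6]
opening: 0.0195
[0.47454255 0.16033232 0.19826432] [1.79965463e+02 3.38106025e-02 3.62019096e+01] [-0.22395457 -0.74744689 -1.60528788] [-0.00674266 -0.05949642  0.00214241] 5.825
(np.float64(253.9783021807802), np.float64(109.71187438351426))
```

View pics/w3.png

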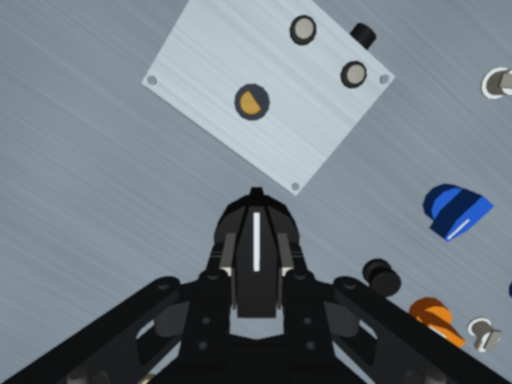

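The knob is held exactly as before. The stem tip is near (253,102), so I'll zoom in on it.

```bash
python3 - <<'E'
from h import *
f=r.grab_frame("wrist");crop(f,252,102,25,14,"w3c.png")
g=f["img"].astype(int);m=((g[...,0]-g[...,2]>50)).astype(np.uint8);m[:80]=0;m[125:]=0;m[:,:225]=0;m[:,280:]=0
cs,_=cv2.findContours(m,0,1);c=max(cs,key=cv2.contourArea);print(cv2.boundingRect(c),cv2.contourArea(c))
m2=((g.max(2)<110)|(m>0)).astype(np.uint8);m2[:75]=0;m2[130:]=0;m2[:,:225]=0;m2[:,280:]=0
cs,_=cv2.findContours(m2,0,1);c=max(cs,key=cv2.contourArea);(e,ax,an)=cv2.fitEllipse(c);print(e,ax,"collar",ray(f,*e,.064))
E
```

```text
(239, 91, 21, 24) 296.5
(250.64845275878906, 101.4522933959961) (32.98686599731445, 35.308006286621094) collar [0.53565807 0.21025679 0.064     ]
```

View pics/w3c.png

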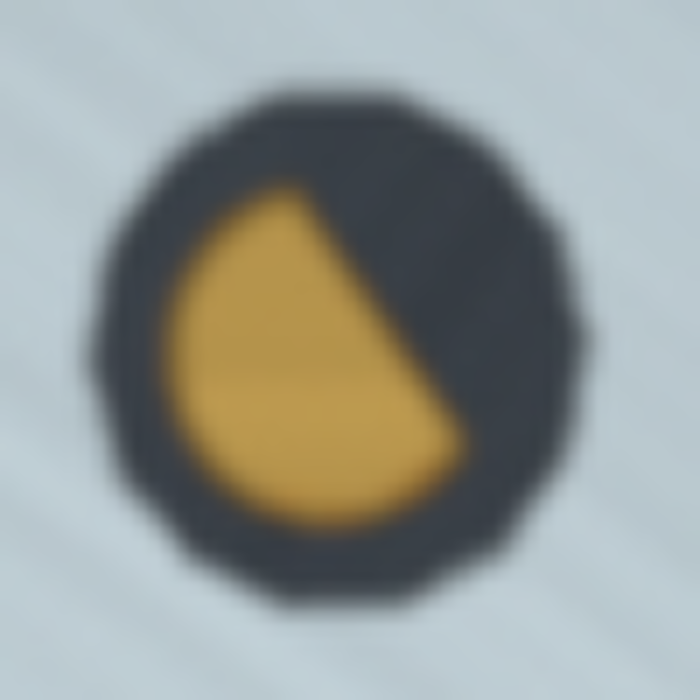

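```bash
cat > stem.py <<'E'
from h import *
from scipy.optimize import least_squares
def stem(f,box):
    u0,u1,v0,v1=box
    g=f["img"].astype(np.float32);d=g[...,0]-g[...,2]
    s=8;D=cv2.resize(d[v0:v1,u0:u1],None,fx=s,fy=s,interpolation=cv2.INTER_CUBIC)
    m=(D>D.max()/2).astype(np.uint8)
    cs,_=cv2.findContours(m,0,cv2.CHAIN_APPROX_NONE);c=max(cs,key=cv2.contourArea).reshape(-1,2)
    px=(c+.5)/s-.5+[u0,v0]
    P=np.array([ray(f,u,v,.094)[:2] for u,v in px])
    # longest straight side by hull approx
    h=cv2.approxPolyDP(c.astype(np.int32).reshape(-1,1,2),0.02*len(c),True).reshape(-1,2)
    L=[(np.linalg.norm(h[i]-h[i-1]),i) for i in range(len(h))];_,i=max(L);a,b=h[i-1],h[i]
    n=np.array([-(b-a)[1],(b-a)[0]])/np.linalg.norm(b-a);ds=np.abs((c-a)@n);t=(c-a)@(b-a)/((b-a)@(b-a))
    on=(ds<1.0*s)&(t>.12)&(t<.88)
    vx,vy,x0,y0=cv2.fitLine(P[on].astype(np.float32),2,0,1e-4,1e-4).ravel()
    arc=P[~((ds<1.0*s)&(t>-.1)&(t<1.1))]
    q=least_squares(lambda q:np.hypot(*(arc-q[:2]).T)-q[2],[*arc.mean(0),.01],loss='soft_l1',f_scale=.0003).x
    nn=np.array([-vy,vx]);dist=(np.array([x0,y0])-q[:2])@nn
    if dist<0:nn,dist=-nn,-dist
    print("centre",q[:2].round(4),"R",q[2].round(5),"flat dist",dist.round(5),"stem yaw",np.degrees(np.arctan2(nn[1],nn[0])).round(2),"px",proj(f,[*q[:2],.094]))
    return q
E
python3 - <<'E'
from stem import *
stem(r.grab_frame("wrist"),(230,275,82,122))
stem(r.grab_frame("top"),(175,200,195,218))
o=r.get_obs();print(o["ee_pos"],o["orientation"])
f=r.grab_frame("wrist")
# known-location check: panel corners screws
for u,v in((152,80),(295,187),(384,79)):print(ray(f,u,v,.06))
E
```

```text
centre [0.5353 0.21  ] R 0.00948 flat dist 0.00379 stem yaw -18.23 px (np.float64(249.61605792760912), np.float64(102.01226485423108))
centre [0.523 0.228] R 0.0193 flat dist 0.01252 stem yaw -57.92 px (np.float64(178.5502325176123), np.float64(210.4026515275187))
[0.47498268 0.15958749 0.19826472] [1.79973500e+02 1.79953820e-02 3.60649342e+01]
[0.4974848  0.29526707 0.06      ]
[0.4940388  0.12336143 0.06      ]
[0.6245744  0.12170012 0.06      ]
```

```bash
python3 -m creep '[0,0,0,0,0.158, 0,0,0,0,0.158, 0,0,0,0,0.158, 0,0,0,0,0.158, 0,0,0,0,0.158, 0,0,0,0,0.158, 0,-0.014,-0.033,0,0, 0,-0.014,-0.033,0,0, 0,0,0,0,0, 0,0,0,0,0]'
python3 - <<'E'
from stem import *
o=r.get_obs();print(o["ee_pos"],o["orientation"],o["contact_force"],o["t"])
f=r.grab_frame("wrist");cv2.imwrite("pics/w4.png",f["img"][:,:,::-1]);u,v=map(int,proj(f,[.5353,.21,.094]));print(u,v)
q=stem(f,(u-22,u+22,v-20,v+20))
to(o,[q[0],q[1],.15],-18.2)
g=f["img"].astype(int);m=(g.min(2)>150).astype(np.uint8);m[:200]=0;m[280:]=0;m[:,:245]=0;m[:,268:]=0
vs,us=np.nonzero(m);print("white line px",us.min(),us.max(),vs.min(),vs.max(),us.mean())
R,t=tool(o)
for a in((257,vs.min()),(257,vs.max())):
    print("line end in tool",R.T@(ray(f,*a,t[2]+.0256)-t))
E
```

```text
t: 7.32
ee_pos: [0.4686, 0.2312, 0.1982]
orientation: [179.9, -0.0, -18.2]
contact_force: [-0.8, -0.6, -1.1]
opening: 0.0193
[0.46864563 0.23123989 0.19819276] [ 1.79941952e+02 -4.31564340e-03 -1.81734135e+01] [-0.75268735 -0.59903519 -1.11231182] 7.325
255 112
centre [0.5354 0.2101] R 0.00948 flat dist 0.00394 stem yaw -18.68 px (np.float64(255.47289022093602), np.float64(112.71876724723177))
shift in tool axes [ 0.07   -0.0008  0.0482] turn tool rad (short) 0.0005 cur yaw -18.17
white line px 254 259 213 270 256.06779661016947
line end in tool [ 3.19926126e-02  1.02993796e-05 -2.55975930e-02]
line end in tool [ 2.63403049e-03 -4.87491607e-06 -2.55998197e-02]
```

View pics/w4.png

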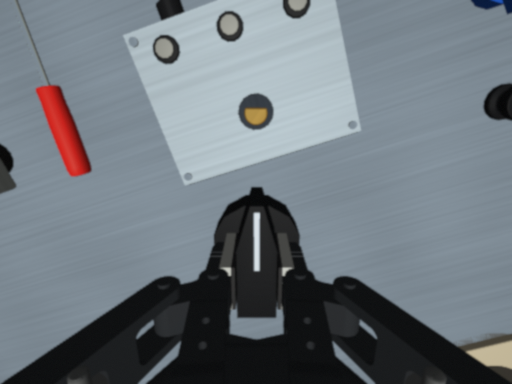

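Both views put the stem at (0.535, 0.210) with a yaw of about -18.5°, and the in-hand knob offset is about zero. I'll move above the tip.

```bash
python3 -m creep '[0,0.035,-0.001,0,0.005, 0,0.035,0,0,0, 0,0,0,0.04,0, 0,0,0,0.033,0, 0,0,0,0,0, 0,0,0,0,0]'
python3 - <<'E'
from h import *
o=r.get_obs();print(o["ee_pos"],o["orientation"],o["contact_force"],o["t"])
f=r.grab_frame("scene");u,v=map(int,proj(f,[.5354,.21,.1]));crop(f,u,v,40,8,"s5.png")
E
```

```text
t: 8.12
ee_pos: [0.5363, 0.2108, 0.1264]
orientation: [-180.0, -0.1, -18.5]
contact_force: [-0.1, 0.6, -1.3]
opening: 0.0193
[0.53626521 0.21082419 0.12641932] [-1.79957188e+02 -7.99649507e-02 -1.84772066e+01] [-0.11873673  0.5544869  -1.29181183] 8.125
```

View pics/s5.png

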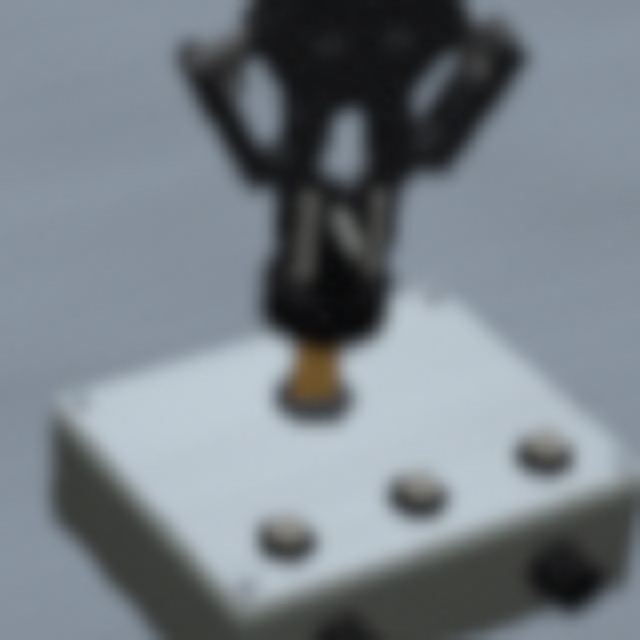

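The knob is just above the stem. I'll make a small correction and descend in steps.

```bash
python3 -m creep '[0,-0.0006,0.0009,0,0, 0,0,0,0.004,0, 0,0,0,0.003,0, 0,0,0,0.003,0, 0,0,0,0.003,0, 0,0,0,0.002,0, 0,0,0,0,0]'
python3 -c "
from h import *
print({k:v for k,v in r.get_obs().items() if k in('ee_pos','contact_force','torque','orientation')})"
```

```text
t: 9.05
ee_pos: [0.5351, 0.2105, 0.1102]
orientation: [-180.0, -0.1, -18.4]
contact_force: [2.5, -0.8, -2.2]
opening: 0.0191
{'ee_pos': array([0.53514635, 0.21051506, 0.11016401]), 'orientation': array([-1.79985979e+02, -6.66052492e-02, -1.84188832e+01]), 'contact_force': array([ 2.47189748, -0.80594422, -2.21928846]), 'torque': array([-0.22141755, -0.80975284, -0.00754203])}
```

It's 8 mm onto the stem with little axial force and only slight lateral load. I'll continue down.

```bash
python3 -m creep '[0,0.0005,0,0.003,0, 0,0,0,0.003,0, 0,0,0,0.0025,0, 0,0,0,0,0, 0,0,0,0,0]'
python3 -m creep '[0,0,0,0.002,0, 0,0,0,0,0]'
```

```text
t: 9.68
ee_pos: [0.5352, 0.2105, 0.1016]
orientation: [-180.0, -0.0, -18.4]
contact_force: [4.0, 0.1, -3.0]
opening: 0.0192
t: 9.93
ee_pos: [0.5352, 0.2105, 0.1002]
orientation: [-180.0, -0.0, -18.4]
contact_force: [2.5, -1.3, 2.8]
opening: 0.019
```

Contact with the stem tip starts at the expected height. Now I'll press down against the spring.

```bash
python3 -m creep '[0,0,0,0.003,0, 0,0,0,0.003,0, 0,0,0,0,0]' 80
python3 -m creep '[0,0,0,0.002,0, 0,0,0,0.001,0, 0,0,0,0,0]'
python3 -m creep '[0,0,0,0.001,0, 0,0,0,0,0]'
```

```text
t: 10.3
ee_pos: [0.5353, 0.2105, 0.0945]
orientation: [-180.0, -0.0, -18.4]
contact_force: [0.9, -1.6, 8.9]
opening: 0.0188
t: 10.68
ee_pos: [0.5353, 0.2105, 0.0919]
orientation: [-180.0, -0.0, -18.4]
contact_force: [0.9, -2.7, 10.5]
opening: 0.0182
t: 10.92
ee_pos: [0.5353, 0.2106, 0.0914]
orientation: [-180.0, -0.1, -18.4]
contact_force: [-0.1, -2.3, 14.2]
opening: 0.0186
```

```bash
python3 -m creep '[0,0,0,0.001,0, 0,0,0,0,0]'
python3 -m creep '[0,0,0,0.001,0, 0,0,0,0,0]'
python3 -m creep '[0,0,0,0.001,0, 0,0,0,0,0]'
```

```text
t: 11.18
ee_pos: [0.5354, 0.2106, 0.0912]
orientation: [-179.9, -0.1, -18.4]
contact_force: [-2.1, -3.1, 21.4]
opening: 0.0184
t: 11.42
ee_pos: [0.5354, 0.2106, 0.0911]
orientation: [-179.9, -0.1, -18.4]
contact_force: [-1.5, -3.6, 28.4]
opening: 0.0187
t: 11.68
ee_pos: [0.5355, 0.2106, 0.091]
orientation: [-179.9, -0.1, -18.4]
contact_force: [-4.7, -4.2, 35.2]
opening: 0.0186
```

There's a hard stop at TCP z ≈ 0.091 m, as predicted. I'll ease off a little and check visually.

```bash
python3 -m creep '[0,0,0,-0.001,0, 0,0,0,0,0, 0,0,0,0,0, 0,0,0,0,0]'
python3 - <<'E'
from h import *
f=r.grab_frame("scene");u,v=map(int,proj(f,[.5354,.21,.08]));crop(f,u,v,30,10,"s6.png")
g=r.grab_frame("wrist");cv2.imwrite("pics/w6.png",g["img"][:,:,::-1])
t=r.grab_frame("top");cv2.imwrite("pics/t6.png",t["img"][:,:,::-1])
o=r.get_obs();print(o["ee_pos"],o["contact_force"],o["t"])
E
```

```text
t: 12.18
ee_pos: [0.5354, 0.2106, 0.0911]
orientation: [-179.9, -0.1, -18.4]
contact_force: [-2.5, -3.7, 28.0]
opening: 0.0187
[0.53544541 0.21060951 0.09110513] [-2.9366343  -3.88430591 28.39414723] 12.325
```

View pics/s6.png

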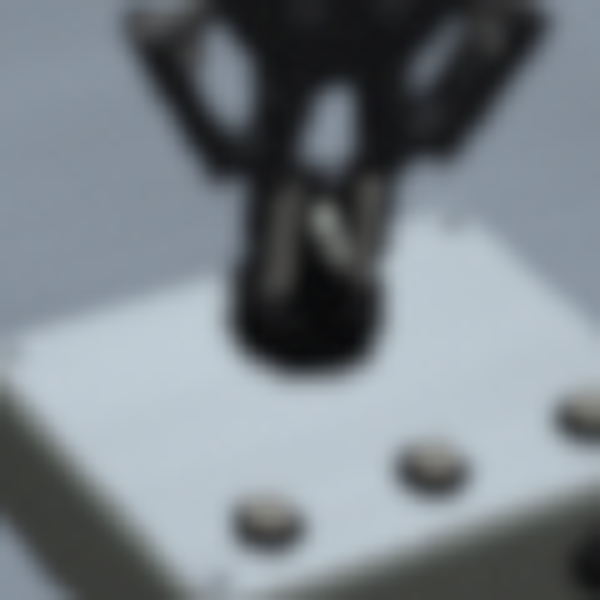

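View pics/w6.png

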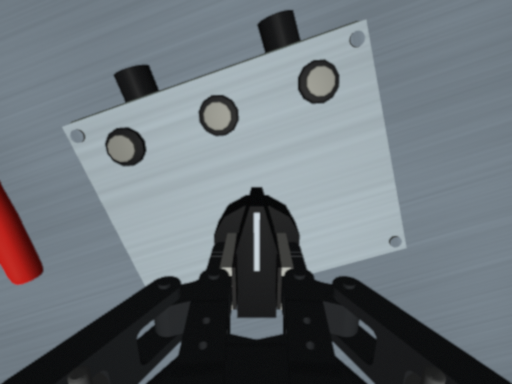

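View pics/t6.png

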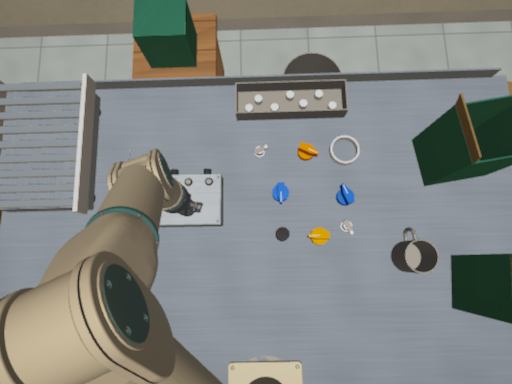

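The scene view shows the knob's skirt down at the collar, with the stem fully covered. In the wrist view the white line still runs from about (256,213) to (256,270), so the knob hasn't slipped. The bystanders visible in the top view sit at the same pixels as at the start. Handing in.

```bash
python3 -c "
from rig import r
print(r.hand_in())"
```

```text
the job is handed in; nothing more can be done
None
```

I fitted the black knob on the stem, pushed it home and pressed it down. I handed the job in at about 12.3 s with the arm still gripping and pressing it; the hand-in gave no verdict.

- **Fit:** I turned the knob to a yaw of -18.4°. The stem's flat measured -18.2° and -18.7° in two wrist views. The knob slid down about 17 mm with little axial force and met the stem tip at the expected height.
- **Press:** The stem then moved about 10 mm against the spring and stopped hard at tool height 0.091 m, where I predicted 0.0914 m. I finished holding about 28 N down, well above the spring's 14 N; the highest reading was 35 N.
- **Last pictures:** The knob's skirt is down at the collar and the knob has not slipped in the grip. The bystanders visible in the top view have not moved. The arm hides the screwdriver there; the wrist view shows part of its handle, but I did not measure its position.
- **Check that failed:** My automatic stem fit from the top camera was unusable at that resolution, so I relied on the wrist camera. Its stem centre agreed with the collar and the box's corner screws to within about 1 mm.

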